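# Close the mould insert and gauge its bore depth

### The arm

A 7-joint arm with a two-finger parallel gripper is mounted at the origin on the work surface. World frame = base frame: x ahead of the robot, y to its left, z up, the work surface at z = 0. Lengths are in m, angles in rad, forces in N, time in s.
With the tool pointing down it reaches from about 0.375 to 0.925 m from the base axis. Payload 3.1 kg.
Tool frame: the origin (TCP) lies between the finger pads; the fingertips stand 19 mm ahead of it and the grasp point (between the pads) is the TCP; z points along the fingers, y is the direction in which the jaws open and shut (so a half turn about z gives the same grasp; the last joint's range is limited). The gripper opens to 85 mm and grips with 20 to 120 N. Pads are 22 mm wide; open, the fingers measure 114 mm over their backs; the gripper's body (76 mm by 85 mm) begins 54 mm behind the grasp point. The pads swing forward as they close: fully open they stand 13 mm farther back than shut.
Start: joints at [1.016, 0.383, 0.044, 1.598, -0.018, 1.161, -0.05], TCP at [0.287, -0.583, 0.25] pointing down, gripper open.
Joint ranges: [-2.61, 2.61], [-0.41, 2.15], [-1.48, 1.57], [0, 2.5], [-1.57, 4.71], [0.05, 1.97], [-2.85, 2.85]. Speed limits (rad/s): [2.79, 2.79, 3.14, 3.14, 3.14, 3.14, 3.14].

### API

Orientations are given as a unit quaternion [x, y, z, w].
In Python, from bench import move_ptp, movel, move_j, move_gripper, pause, inverse_kinematics, read_camera, camera_params, MotionError, sign_off, look_for, tip_of, read_time_s, read_qpos, read_joint_vel, read_effort, read_eef_pos, read_tcp_rot, read_ft_force, read_ft_torque, read_finger_gap gives the robot as it stands. Calls block until the motion is done:
- move_ptp(position, orientation): joint-space move of the TCP to a pose.
- movel(position, orientation=None, speed=0.15): straight line of the TCP; orientation=None keeps the orientation; speed is the mean speed in m/s.
- move_j(angles): joint-space move.
- move_gripper(opening, effort=None): finger opening in m; effort is the grip in N (None keeps the last); returns when the fingers have stopped.
- pause(seconds).
- inverse_kinematics(position, orientation): joint angles nearest the present ones, or None.
- read_camera(name): name is "scene" or "top" or "wrist"; returns the picture (384x512x3 uint8, red, green, blue); there is no depth.
- camera_params(name): a dict with "K" (3x3 intrinsics, pixels), "dist_coeffs" ([k1, k2, p1, p2, k3] as OpenCV has them; the pictures are not rectified), "camera_from_world" (4x4, takes a point from world to camera coordinates). Camera axes: x right, y down, z forward; pixel columns grow to the right and rows downward; lengths in m; the calibration is good to about 2 mm. A picture is of the moment at which its call begins: read the wrist's pose just before it. camera_params takes no time and is no camera call; for the wrist camera it gives the pose at the moment of the call.
A pose or a line that the arm cannot do raises MotionError and nothing moves.
- sign_off(): hands the job in, once; it reports no verdict.
Trained networks look in the newest picture that a camera, given by its name, has taken for a name from the list of things; names that differ only in an ending like _2 or _b are one class to them, and where a whole thing is asked for, a point or a joint stands for the part that bears it (a point fixed in the world has none). Each returns a list of dicts, best first, with "confidence" (0 to 1); they miss things now and then, are a little off and sometimes report something else, mostly with a low value. They report only what shows in the picture. A call takes as long as a camera call. They do not tell look-alikes from the thing itself.
- look_for(camera, name): "at" ([column, row] in pixels, amid what is visible of it).
- tip_of(camera, name): "at" ([column, row] in pixels: a listed point, or the origin of a listed thing).
Readings, each from a call of its own:
- read_time_s(): time.
- read_qpos(): joint angles.
- read_joint_vel(): joint speeds.
- read_effort(): joint torques, N m.
- read_eef_pos(): TCP position.
- read_tcp_rot(): TCP orientation.
- read_ft_force(): force on the tool from outside, world axes, zero at the start.
- read_ft_torque(): the same for the moment, N m.
- read_finger_gap(): finger opening in m.
Only numpy, scipy, OpenCV 4.12 (cv2) and the standard library are available. Lean on these libraries where they do the work, as an engineer would, in place of code of your own. Each camera call takes 0.05 s, during which the arm holds its last target. There are 200 camera calls.

### The job

First slide the loose mould insert along its rails until it butts flush against the fixed mould half, with no gap left. Then take the gauge rod from its rest, push it tip first into the insert's guide tube until its collar stops against the tube's mouth, and draw it right out again. Finish holding the rod still and level in the gripper, its tip over the middle of the white light pad and about a hand's breadth (100 mm) above it, touching nothing else; the insert must still be closed, the carton, bar, bottle and screwdriver left where they stand, and you do not put the rod down.

Things in the scene. Friction and masses are not known exactly. Their poses are not given: they have to be found in the camera images.
- nest: Fixed mould nest: steel base plate 100 (x) x 190 (y) x 10 mm on the bench. Origin on the bench, on the centre line. +y is the direction in which the insert slides shut and the rod goes in. Two side rails, tops 22 mm above the bench, run from y = -90 to +30 mm at x = +-27.5 to +-38.5 mm; beyond them stands the fixed mould half, y = +30 to +90 mm.
- fixed_face (a point): Point on the face of the fixed mould half, a steel block 60 (x) x 60 (y) mm, top 70 mm above the bench, with a 20 mm square bore right through along y. The point is on the bore axis, 50 mm above the bench (nest frame 0, 30, 50 mm); axes as the nest's.
- insert: Loose aluminium block 50 (x) x 60 (y) x 60 mm, about 0.5 kg, on the nest's oiled plate between the rails (2.5 mm play each side), axes as the nest's, at the start 15 to 35 mm short of the fixed half. Origin under its middle, 10 mm above the bench; top 70 mm above the bench. A 14 mm bore along y, 40 mm above its origin. Its sides can be pinched from above, over the rails.
- insert_face (a point): Point on the insert's +y face, on the bore axis; it meets point fixed_face when the insert is closed.
- tube_mouth (a point): Centre of the flared mouth of the steel guide tube that sticks 18 mm out of the insert's -y face round the bore: 48 mm to -y of the insert's middle, 50 mm above the bench; axes as the insert's. Inside diameter 14 mm, flaring to about 22 mm at the mouth; outside 21 mm, 29 mm at the mouth.
- rod: Steel gauge rod, about 0.26 kg. Origin on its axis in the collar's front face; +y points to the tip. Measuring rod 10 mm diameter, round end, y = 0 to +115 mm; collar 34 mm diameter, y = 0 to -12 mm; square handle 18 x 18 mm, y = -12 to -115 mm. Centre of mass about y = -28 mm. Starts level in the rest, axis 50 mm above the bench.
- rod_tip (a point): The end of the rod's tip, 115 mm to +y of the rod's origin.
- rod_handle (a point): Point on the rod's axis in the handle, 55 mm to -y of the rod's origin: a good place to pinch it from above.
- rest: Fixed rest that carries the rod: wooden base 70 (x) x 200 (y) x 10 mm, y = -115 to +85 mm, with two open-topped forks 40 mm wide, 12 mm thick at y = +70 and -100 mm, prong tops 54 mm above the bench. Origin on the bench below the resting rod's collar face (within 3 mm); axes as the rod's. The rod lifts straight up; the handle is free between the forks.
- pad: Fixed square light pad, 100 x 100 x 12 mm, white top, on the bench. Origin under its middle on the bench.
- carton: Bystander: white abrasive carton 85 x 130 x 75 mm. Origin under its middle.
- bar: Bystander: finished steel bar 35 x 190 x 28 mm lying on the bench. Origin under its middle.
- oil: Bystander: oil bottle 52 mm diameter, 120 mm high. Origin under its middle.
- screwdriver: Bystander: screwdriver lying on the bench near the robot's left. Origin under it on the bench.
There are look-alikes about, which are no part of the job. Several things have the shape of the insert; the one meant has the colours described above.

How it is judged:
On the way, in this order (a step that is already met when the one before it is completed fails the run):
1. the insert stands flush against the fixed mould half (gap under 2.5 mm, square within 0.05 rad) (y of insert_face in the frame of fixed_face above -0.0025 m and distance between insert_face and fixed_face below 0.006 m and angle between the y axis of insert and the y axis of nest, either way round below 0.05 rad and linear speed of insert below 0.01 m/s), for 0.2 s.
2. the rod is in the guide tube with its collar stopped on the mouth (within 2.5 mm, touching), the insert still closed (y of insert_face in the frame of fixed_face above -0.0025 m and distance between insert_face and fixed_face below 0.006 m and angle between the y axis of insert and the y axis of nest, either way round below 0.05 rad and y of rod in the frame of tube_mouth above -0.0025 m and distance between rod and tube_mouth below 0.006 m and angle between the y axis of rod and the y axis of insert, either way round below 0.08 rad and contact force between rod and insert above 0.5 N), for 0.02 s.
3. the rod is drawn right out of the tube (tip at least 10 mm before the mouth) (y of rod_tip in the frame of tube_mouth below -0.01 m and contact force between rod and insert below 0.1 N), for 0.1 s.
At the end, for the whole second after the job is handed in: The insert is still flush (gap under 2.5 mm, square within 0.05 rad, down on the plate). The rod is held still by the fingers alone, level within 0.12 rad, its tip within 30 mm of the pad's middle seen from above and 70 to 200 mm above the bench. Bystanders are within 25 mm of where they stood (y of insert_face in the frame of fixed_face above -0.0025 m and distance between insert_face and fixed_face below 0.006 m and angle between the y axis of insert and the y axis of nest, either way round below 0.05 rad and height (world z) of insert_face between 0.045 and 0.055 m and contact force between rod and the fingers above 2 N and angle between rod's own y axis and vertical between 1.4508 and 1.6908 rad and horizontal distance between rod_tip and pad below 0.03 m and height (world z) of rod_tip between 0.07 and 0.2 m and linear speed of rod below 0.02 m/s and angular speed of rod below 0.1 rad/s and contact force between rod and rest below 0.1 N and contact force between rod and nest below 0.1 N and contact force between rod and insert below 0.1 N and contact force between rod and pad below 0.1 N and contact force between rod and carton below 0.1 N and contact force between rod and bar below 0.1 N and contact force between rod and oil below 0.1 N and contact force between rod and screwdriver below 0.1 N and distance of each of carton, bar, oil, screwdriver from where it was at the start of the episode below 0.025 m); the arm keeps its last pose, push and grip.
It fails at once if the abrasive carton is disturbed (moved over 25 mm) (distance of carton from where it was at the start of the episode above 0.025 m).
It fails at once if the finished steel bar is disturbed (moved over 25 mm) (distance of bar from where it was at the start of the episode above 0.025 m).
It fails at once if the oil bottle is disturbed (moved over 25 mm) (distance of oil from where it was at the start of the episode above 0.025 m).
It fails at once if the screwdriver is disturbed (moved over 25 mm) (distance of screwdriver from where it was at the start of the episode above 0.025 m).
It also fails if it takes over 69 s, if anything falls off the work surface, if the arm or the gripper's body presses on something with over 40 N, if the wrist force passes 120 N, or if a joint passes its speed limit or range.

## Working session

There is one attempt and no reset: what is moved stays moved. The work goes in short steps, each a Python script; the robot and the scene stay as the last script left them, time stands still between calls to the robot, and variables do not carry over. Pictures are saved under pics/ and viewed, about 8 in all and at most 12, crops included, and the job is handed in when it is done.

```bash
mkdir -p pics; cat > h.py <<'E'
import numpy as np, cv2
from bench import *
def ray(cam,px,P=None):
    P=P or camera_params(cam);T=np.array(P["camera_from_world"]);K=np.array(P["K"])
    u=cv2.undistortPoints(np.array([[px]],float),K,np.array(P["dist_coeffs"]))[0,0]
    R=T[:3,:3];o=-R.T@T[:3,3];d=R.T@np.array([u[0],u[1],1]);return o,d
def onz(cam,px,z,P=None):
    o,d=ray(cam,px,P);return o+d*(z-o[2])/d[2]
def proj(cam,pts,P=None):
    P=P or camera_params(cam);T=np.array(P["camera_from_world"])
    return cv2.projectPoints(np.array(pts,float).reshape(-1,1,3),cv2.Rodrigues(T[:3,:3])[0],T[:3,3],np.array(P["K"]),np.array(P["dist_coeffs"]))[0].reshape(-1,2)
def save(cam,name):
    im=read_camera(cam);cv2.imwrite("pics/"+name+".png",im[:,:,::-1]);return im
E
python3 - <<'E'
from h import *
np.set_printoptions(precision=3,suppress=True)
a=save("top","top0");b=save("scene","scene0")
for c in("top","scene"):
  P=camera_params(c);T=np.array(P["camera_from_world"]);print(c,-T[:3,:3].T@T[:3,3])
Z=dict(fixed_face=.05,insert_face=.05,tube_mouth=.05,rod=.05,rod_tip=.05,rod_handle=.05,nest=0,insert=.01,rest=0,pad=0,carton=0,bar=0,oil=0,screwdriver=0)
for n,z in Z.items():
  for c in("top","scene"):
    for r in tip_of(c,n)[:3]: print(n,c,round(r["confidence"],2),np.round(r["at"]),onz(c,r["at"],z)[:2])
print(read_time_s(),read_tcp_rot())
E
```

```text
top [0.438 0.032 1.658]
scene [ 1.469 -0.43   0.819]
fixed_face top 0.67 [202. 212.] [0.532 0.188]
fixed_face scene 0.93 [306. 167.] [0.542 0.202]
insert_face top 0.92 [208. 167.] [0.688 0.171]
insert_face top 0.87 [205. 208.] [0.546 0.178]
insert_face top 0.7 [206. 262.] [0.363 0.171]
insert_face scene 0.97 [271. 144.] [0.384 0.167]
insert_face scene 0.83 [322. 203.] [0.707 0.153]
insert_face scene 0.7 [242. 173.] [0.485 0.017]
tube_mouth top 0.87 [228. 204.] [0.561 0.1  ]
tube_mouth top 0.68 [278. 227.] [ 0.489 -0.069]
tube_mouth top 0.57 [232. 155.] [0.732 0.092]
tube_mouth scene 0.89 [278. 181.] [0.565 0.094]
tube_mouth scene 0.8 [314. 216.] [0.742 0.105]
tube_mouth scene 0.68 [252. 152.] [0.399 0.092]
rod top 0.62 [351. 221.] [ 0.515 -0.321]
rod top 0.15 [153. 167.] [0.682 0.362]
rod scene 0.77 [128. 213.] [ 0.519 -0.327]
rod_tip top 0.8 [320. 211.] [ 0.545 -0.214]
rod_tip scene 0.75 [174. 207.] [ 0.547 -0.21 ]
rod_handle top 0.72 [372. 226.] [ 0.498 -0.392]
nest top 0.93 [207. 212.] [0.538 0.174]
nest scene 0.63 [296. 182.] [0.537 0.174]
insert top 0.68 [215. 260.] [0.369 0.142
[... 381 characters left out ...]
-0.078]
pad scene 0.67 [240. 238.] [ 0.685 -0.082]
carton top 0.64 [342. 166.] [ 0.711 -0.298]
carton scene 0.71 [167. 270.] [ 0.707 -0.287]
carton scene 0.53 [242. 237.] [ 0.682 -0.075]
bar top 0.87 [265. 134.] [ 0.819 -0.021]
bar top 0.59 [372. 224.] [ 0.507 -0.403]
bar scene 0.7 [281. 270.] [ 0.827 -0.038]
oil top 0.66 [148. 167.] [0.689 0.389]
oil top 0.43 [340. 163.] [ 0.72  -0.291]
oil top 0.38 [367. 223.] [ 0.51  -0.386]
oil scene 0.75 [384. 188.] [0.679 0.398]
screwdriver top 0.77 [143. 256.] [0.379 0.394]
screwdriver top 0.61 [350. 218.] [ 0.525 -0.329]
screwdriver top 0.43 [280. 175.] [ 0.671 -0.077]
screwdriver scene 0.62 [328. 141.] [0.382 0.393]
1.5 [ 0.974  0.226  0.    -0.   ]
```

View pics/top0.png

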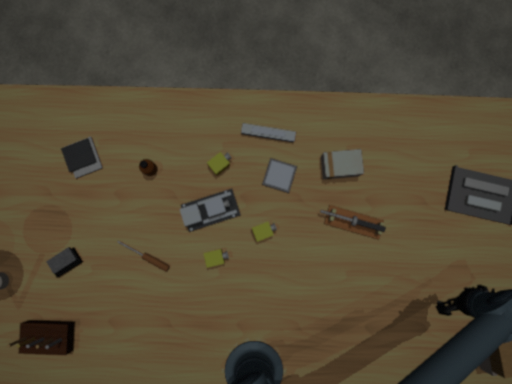

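View pics/scene0.png

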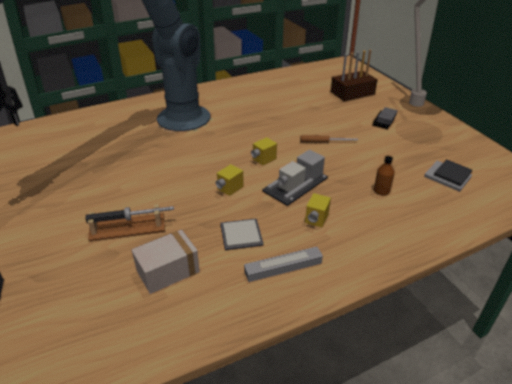

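The nest with the grey insert is near top px (210,209); the yellow blocks at (219,162), (263,231) and (215,258) are look-alikes. The rod in its rest is near (350,220), the pad near (280,175), and the carton near (342,163). Next I'll go above the nest and look closer.

```bash
cat >> h.py <<'E'
from scipy.spatial.transform import Rotation as Rn
np.set_printoptions(precision=4,suppress=True)
def down(yaw):  # tool z down, jaws along thing's x, thing yawed by yaw; choose easier half turn
    best=None
    for k in(0,np.pi):
        a=np.array([np.cos(yaw+k),np.sin(yaw+k),0]);z=np.array([0,0,-1.])
        q=Rn.from_matrix(np.stack([np.cross(a,z),a,z],1)).as_quat()
        yield q
E
python3 - <<'E'
from h import *
yaw=np.arctan2(.24,.97)
for q in down(yaw):
    s=inverse_kinematics([.55,.14,.30],q); print(q,s)
qs=[q for q in down(yaw)]
js=[inverse_kinematics([.55,.14,.30],q) for q in qs]
i=min((k for k in(0,1) if js[k] is not None),key=lambda k:abs(js[k][6]))
move_ptp([.55,.14,.30],qs[i]); save("wrist","w1")
for n in("fixed_face","insert_face","tube_mouth","nest","insert"):
    z={"nest":0,"insert":.01}.get(n,.05)
    for r in tip_of("wrist",n)[:3]: print(n,round(r["confidence"],2),np.round(r["at"],1),onz("wrist",r["at"],z))
print(read_time_s(),read_eef_pos(),read_qpos())
P=camera_params("wrist");T=np.array(P["camera_from_world"]);print(-T[:3,:3].T@T[:3,3],T[:3,:3])
E
```

```text
[0.6164 0.7875 0.     0.    ] [ 0.3109  0.2652 -0.7385  1.7133  0.1879  1.2356 -0.2298]
[ 0.7875 -0.6164  0.      0.    ] [-1.3748  0.5044  1.3947  1.7833 -0.5164  1.3001 -2.7528]
fixed_face 0.9 [256.2 100.8] [0.5297 0.195  0.05  ]
insert_face 0.86 [372.8 156.8] [0.6774 0.1661 0.05  ]
insert_face 0.72 [262.7 121. ] [0.542  0.1756 0.05  ]
insert_face 0.63 [112.   85.9] [0.3727 0.1725 0.05  ]
tube_mouth 0.85 [395.3 213.4] [0.7284 0.1055 0.05  ]
tube_mouth 0.74 [183.3 281.6] [ 0.49   -0.0537  0.05  ]
tube_mouth 0.63 [267.2 186.5] [0.566  0.1014 0.05  ]
nest 0.95 [257.5 124. ] [0.5377 0.1658 0.    ]
nest 0.33 [258.8 101.1] [0.5325 0.1939 0.    ]
insert 0.82 [262.1 143. ] [0.5489 0.1451 0.01  ]
insert 0.64 [130.7 111.6] [0.3809 0.1437 0.01  ]
insert 0.57 [367.  169.6] [0.6914 0.1439 0.01  ]
4.525 [0.5501 0.1397 0.2999] [ 0.3112  0.2653 -0.7383  1.7133  0.1879  1.2356 -0.2298]
[0.5308 0.2132 0.4232] [[ 0.9708  0.2398 -0.0001]
 [ 0.2288 -0.926   0.3002]
 [ 0.0719 -0.2915 -0.9539]]
```

View pics/w1.png

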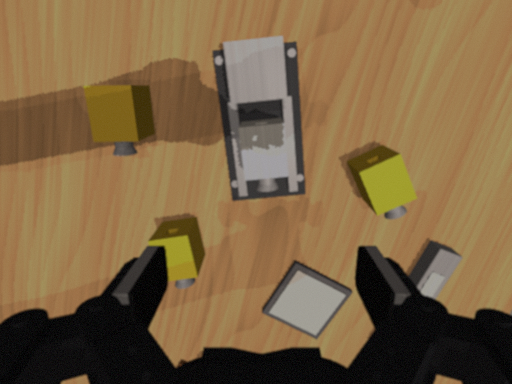

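The wrist view shows the nest with plate corners at about (213,50), (297,42), (305,192) and (232,199). The insert top is near (268,165), the tube mouth at (267,186), and the fixed half at (256,70). I'll compute the nest pose from the corners.

```bash
python3 - <<'E'
from h import *
im=cv2.imread("pics/w1.png")
c=[onz("wrist",p,.01)[:2] for p in [(213,50),(297,42),(305,192),(232,199)]]
c=np.array(c);print(c,c.mean(0))
y1=c[1]-c[2];y2=c[0]-c[3];x1=c[2]-c[3];x2=c[1]-c[0]
print([np.linalg.norm(v) for v in(y1,y2,x1,x2)],[np.arctan2(-v[0],v[1]) for v in(y1,y2)],[np.arctan2(v[1],v[0]) for v in(x1,x2)])
crop=cv2.resize(im[20:220,190:330],None,fx=4,fy=4,interpolation=cv2.INTER_CUBIC)[:, :]
crop=cv2.resize(im[30:210,190:330],None,fx=3.3,fy=3.3,interpolation=cv2.INTER_CUBIC)
from scipy.optimize import least_squares
yaw=np.mean([np.arctan2(-v[0],v[1]) for v in(y1,y2)]);o=c.mean(0)
def W(pts,o,yaw): 
    pts=np.array(pts,float)/1000;R=np.array([[np.cos(yaw),-np.sin(yaw)],[np.sin(yaw),np.cos(yaw)]])
    return np.c_[pts[:,:2]@R.T+o,pts[:,2]]
def draw(pts,col):
    q=(proj("wrist",W(pts,o,yaw))-[190,30])*3.3
    cv2.polylines(crop,[q.round().astype(np.int32)],True,col,1)
draw([(-50,-95,10),(50,-95,10),(50,95,10),(-50,95,10)],(0,0,255))
draw([(-30,30,70),(30,30,70),(30,90,70),(-30,90,70)],(0,255,0))
for g in(15,25,35):draw([(-25,-30-g,70),(25,-30-g,70),(25,30-g,70),(-25,30-g,70)],(255,0,10*g-100))
print(o,yaw);cv2.imwrite("pics/w1c.png",crop)
E
```

```text
[[0.4663 0.2379]
 [0.56   0.2699]
 [0.621  0.0946]
 [0.5276 0.0612]] [0.5437 0.1659]
[np.float64(0.18568208636046052), np.float64(0.18707256413691925), np.float64(0.09915306352319336), np.float64(0.09906504333071266)] [np.float64(0.33462690256370853), np.float64(0.33416868782215714)] [np.float64(0.3432942504777554), np.float64(0.3292660070839869)]
[0.5437 0.1659] 0.33439779519293283
```

View pics/w1c.png

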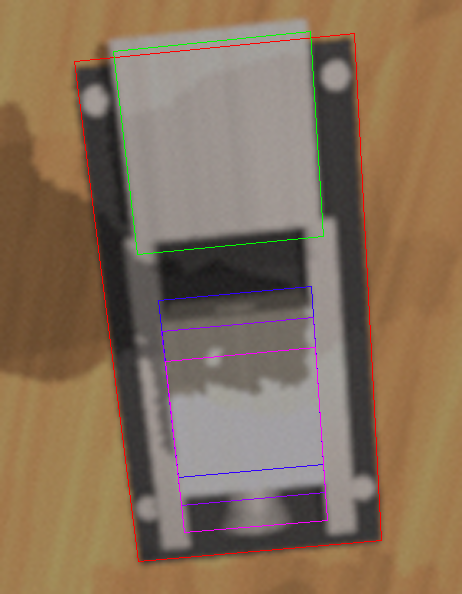

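The overlay fits, with yaw 0.334 and the origin about 3 mm further along +y. The insert gap is about 22 mm. Next I'll pinch the insert and slide it.

```bash
cat >> h.py <<'E'
YAW=.334; YD=np.array([-np.sin(YAW),np.cos(YAW),0]); O=np.array([.5427,.1687,0])
E
python3 - <<'E'
from h import *
q=list(down(YAW))[0]
p=np.array([.550,.1475,.052])
move_ptp(p+[0,0,.1],q); movel(p,q,speed=.12); print("ft",read_ft_force())
move_gripper(.03,30); f0=np.array(read_ft_force());print("gap",read_finger_gap(),f0)
d=.016; movel(p+YD*d,speed=.06)
while d<.032:
    f=(np.array(read_ft_force())-f0)@YD; print(round(d,4),round(f,2),((read_eef_pos()-p)@YD).round(4))
    if f<-25: break
    d+=.0015; movel(p+YD*d,speed=.03)
pause(.3);print(read_ft_force(),read_time_s())
E
```

```text
ft [-0.8038 -0.5376 -0.776 ]
gap 0.04982947049634602 [ 1.227  -0.613   3.4986]
0.016 1.05 0.017
0.0175 -1.53 0.0171
0.019 -2.24 0.0177
0.0205 -2.63 0.0188
0.022 -3.45 0.0202
0.0235 -2.56 0.0217
0.025 -3.29 0.0232
0.0265 -3.17 0.0247
0.028 -3.7 0.0254
0.0295 -6.07 0.0254
0.031 -6.97 0.0254
[ 2.2782 -9.7626  8.3623] 10.0333
```

```bash
python3 - <<'E'
from h import *
p=np.array([.550,.1475,.052])
for d in(.036,.042):
    movel(p+YD*d,speed=.03); pause(.2); print(d,read_ft_force()@YD,(read_eef_pos()-p)@YD)
e=np.array(read_eef_pos());print(e)
movel(e+YD*.001,speed=.03);print(read_ft_force())
move_gripper(.085); movel([e[0],e[1],.17],speed=.2)
v=e-YD*.07; v[2]=.28
move_ptp(v,list(down(YAW))[0]); save("wrist","w2")
P=camera_params("wrist")
for n in("fixed_face","insert_face","tube_mouth","nest"):
    z={"nest":0,"insert":.01}.get(n,.05)
    for r in tip_of("wrist",n)[:3]: print(n,round(r["confidence"],2),np.round(r["at"],1),onz("wrist",r["at"],z,P))
im=cv2.imread("pics/w2.png")
px=proj("wrist",O+YD*.03+[0,0,.07],P)[0];print(px)
x0,y0=(px-[60,50]).astype(int).clip(0)
cv2.imwrite("pics/w2c.png",cv2.resize(im[y0:y0+110,x0:x0+120],None,fx=5,fy=5,interpolation=cv2.INTER_CUBIC))
print(read_time_s())
E
```

```text
0.036 -14.067264878144496 0.025596152741150367
0.042 -21.69449592154084 0.02583611244043163
[0.5424 0.1722 0.0527]
[ 1.2326 -5.2317  4.0367]
fixed_face 0.77 [262.1  63.5] [0.531  0.1978 0.05  ]
insert_face 0.97 [382.2 141. ] [0.68   0.1662 0.05  ]
insert_face 0.95 [104.1  30.4] [0.3747 0.1748 0.05  ]
insert_face 0.58 [153.4 203.5] [0.4621 0.0135 0.05  ]
tube_mouth 0.98 [261.6 141.2] [0.5564 0.1231 0.05  ]
tube_mouth 0.82 [109.  111.5] [0.3938 0.0995 0.05  ]
tube_mouth 0.79 [160.2 259.8] [ 0.4872 -0.0554  0.05  ]
[263.6997  63.6342]
13.725
```

View pics/w2c.png

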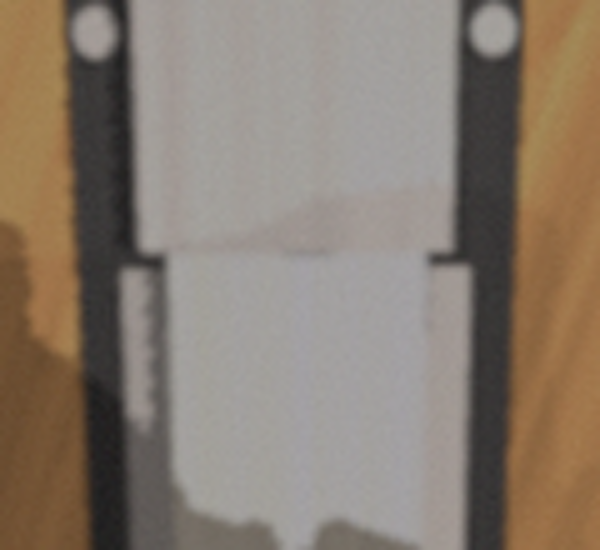

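The crop shows the insert butted flush and square against the fixed half, with the seam straight at crop row 252, and the contact force confirmed the stop. Now for the rod.

```bash
python3 - <<'E'
from h import *
q=list(down(-.254))[0]
v=[.50,-.37,.28]
print(inverse_kinematics(v,q))
move_ptp(v,q); save("wrist","w3"); P=camera_params("wrist")
for n in("rod","rod_tip","rod_handle","rest"):
    for r in tip_of("wrist",n)[:2]: print(n,round(r["confidence"],2),np.round(r["at"],1),onz("wrist",r["at"],0 if n=="rest" else .05,P))
print(read_time_s(),read_qpos())
E
```

```text
[ 1.0656  0.375  -0.6244  1.61    0.2291  1.2309  0.1433]
rod 0.58 [265.4 110.4] [ 0.518  -0.3197  0.05  ]
rod_tip 0.51 [266.7 161.3] [ 0.5059 -0.3739  0.05  ]
rod_handle 0.93 [267.1 162.6] [ 0.506  -0.3754  0.05  ]
rest 0.64 [264.1 110.8] [ 0.5161 -0.3234  0.    ]
15.725 [ 1.0643  0.3748 -0.6253  1.6102  0.2291  1.2308  0.1433]
```

View pics/w3.png

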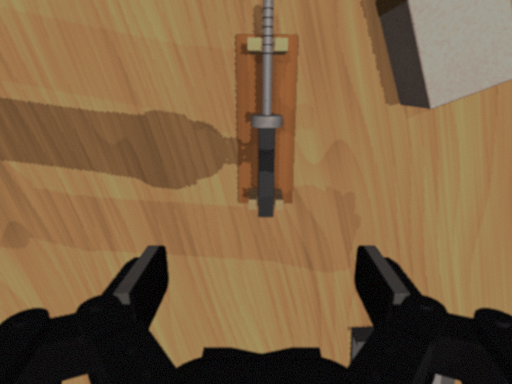

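The rod is seen from above, with the handle end at (266,215), the collar at (267,121) and the shaft running up to (268,5). It is nearly aligned with the camera.

```bash
python3 - <<'E'
from h import *
im=cv2.imread("pics/w3.png").astype(int)
P=camera_params("wrist")
# shaft/handle midlines measured by eye
for (p,z) in [((267.3,10),.055),((267.3,100),.055),((266.5,140),.059),((266.3,205),.059),((267,116),.06)]: print(onz("wrist",p,z,P))
# column profile for centre of handle and shaft
for r in(15,70,100,145,195):
    g=im[r-3:r+4,245:290].mean(0); sat=g.max(1)-g.min(1); c=np.where(sat<40)[0]+245; print(r,c.min() if len(c) else None,c.max() if len(c) else None)
E
```

```text
[ 0.5418 -0.2307  0.055 ]
[ 0.5217 -0.3111  0.055 ]
[ 0.5108 -0.3507  0.059 ]
[ 0.4925 -0.4225  0.059 ]
[ 0.5174 -0.3264  0.06  ]
15 263 272
70 262 271
100 262 271
145 258 274
195 250 280
```

```bash
python3 - <<'E'
from h import *
q=list(down(-.2516))[0]
g=np.array([.5073,-.367,.05])
move_ptp(g+[0,0,.09],q); movel(g,q,speed=.12); print(read_ft_force())
move_gripper(.01,90); print("gap",read_finger_gap(),read_ft_force())
movel(g+[0,0,.10],speed=.15); pause(.2); print("gap",read_finger_gap(),read_ft_force())
qn=list(down(YAW))[0]
e=O+.0009*np.array([np.cos(YAW),np.sin(YAW),0])
S=e-.238*YD
for z in(.15,.05): print(inverse_kinematics([S[0],S[1],z],qn))
move_ptp([S[0],S[1],.15],qn); movel([S[0],S[1],.05],qn,speed=.12); pause(.2)
save("wrist","w4"); P=camera_params("wrist"); a=save("scene","s4")
print("tip pred",proj("wrist",S+.16*YD+[0,0,.05],P),"mouth pred",proj("wrist",S+.19*YD+[0,0,.05],P),proj("scene",[S+.16*YD+[0,0,.05],S+.19*YD+[0,0,.05]]))
for c in("wrist","scene"):
  for n in("rod_tip","rod","tube_mouth"):
    for r in tip_of(c,n)[:2]: print(c,n,round(r["confidence"],2),np.round(r["at"],1),onz(c,r["at"],.05,P if c=="wrist" else None))
print(read_time_s(),read_eef_pos(),S)
w=cv2.imread("pics/w4.png");s=cv2.imread("pics/s4.png")[130:260,190:350]
cv2.imwrite("pics/s4c.png",np.vstack([cv2.resize(w[:190],(800,297)),cv2.resize(s,(372,302),interpolation=cv2.INTER_CUBIC) if 0 else cv2.copyMakeBorder(cv2.resize(s,(372,302),interpolation=cv2.INTER_CUBIC),0,0,0,428,0)]))
E
```

```text
[ 1.0059  0.6099 -0.5742]
gap 0.0162542223156148 [0.0666 0.6436 2.4069]
gap 0.0168705109849508 [-0.0642  0.3352 -2.5946]
[ 0.6159  0.5637 -0.7701  1.7152  0.4444  1.0458  0.0288]
[ 0.5519  0.6866 -0.6857  1.7607  0.5418  0.8921 -0.0395]
tip pred [[ 263.1242 -236.5211]] mouth pred [[ 263.4268 -415.7865]] [[279.1586 181.2503]
 [286.1324 176.8633]]
wrist rod_tip 0.31 [325.2 270.8] [ 0.6481 -0.0484  0.05  ]
wrist rod 0.63 [264.4 167.2] [ 0.6075 -0.0131  0.05  ]
wrist tube_mouth 0.23 [328.2 269.3] [ 0.6491 -0.0473  0.05  ]
scene rod_tip 0.64 [279.6 184.4] [0.5828 0.0892 0.05  ]
scene rod 0.84 [251.4 202.1] [ 0.6189 -0.0168  0.05  ]
scene tube_mouth 0.69 [313.  217.7] [0.7461 0.0978 0.05  ]
scene tube_mouth 0.66 [286.9 174.1] [0.5483 0.1324 0.05  ]
21.725 [ 0.6216 -0.0559  0.05  ] [ 0.6216 -0.0559  0.    ]
```

View pics/s4c.png

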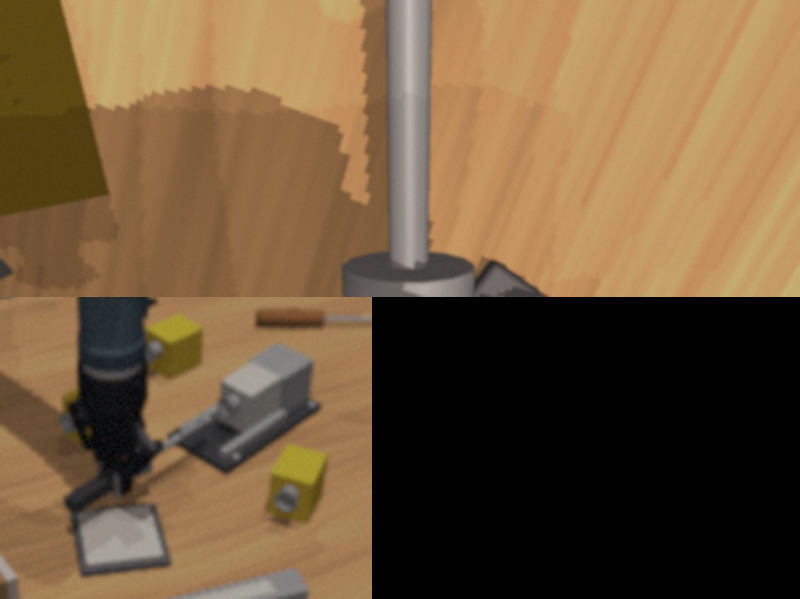

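The wrist view shows the shaft straight ahead, with its collar near px (262,170). In the scene view the tip, at about (280,183), looks slightly low. I'll overlay the model to measure the droop.

```bash
python3 - <<'E'
from h import *
s=cv2.imread("pics/s4.png");x0,y0,k=230,150,9
c=cv2.resize(s[y0:y0+65,x0:x0+85],None,fx=k,fy=k,interpolation=cv2.INTER_CUBIC)
S=np.array([.6216,-.0559,.05])
def ln(a,b,col):
    q=((proj("scene",[a,b])-[x0,y0]+.5)*k).round().astype(int);cv2.line(c,tuple(map(int,q[0])),tuple(map(int,q[1])),col,1)
for dz,col in((0,(0,255,0)),(-.01,(0,0,255))): ln(S+.045*YD,S+.16*YD+[0,0,dz],col)
X=np.array([np.cos(YAW),np.sin(YAW),0])
M=S+.19*YD
ln(M-.0145*X,M+.0145*X,(255,0,0));ln(M-[0,0,.0145],M+[0,0,.0145],(255,0,0))
e=S+.238*YD+[0,0,.02]
pp=[e+sx*.025*X+sy*.03*YD for sx,sy in((-1,-1),(1,-1),(1,1),(-1,1))]
for i in range(4): ln(pp[i],pp[(i+1)%4],(255,0,255))
cv2.imwrite("pics/s4d.png",c)
E
```

```text
(no output)
```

View pics/s4d.png

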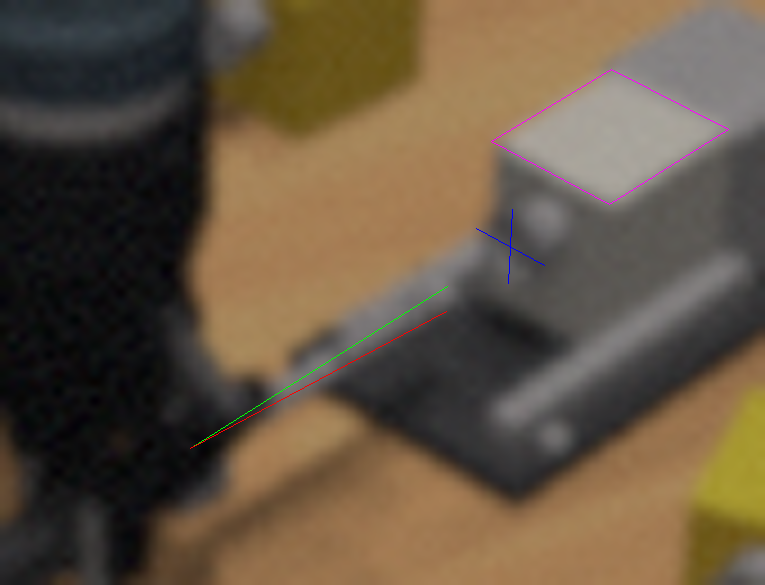

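```bash
python3 - <<'E'
from h import *
s=np.mean([read_camera("scene")[:,:,::-1].astype(float) for _ in range(4)],0)
s=np.clip((s/255)**.6*255,0,255).astype(np.uint8)
x0,y0,k=245,150,12
c=cv2.resize(s[y0:y0+48,x0:x0+64],None,fx=k,fy=k,interpolation=cv2.INTER_CUBIC)
S=np.array([.6216,-.0559,.05]);X=np.array([np.cos(YAW),np.sin(YAW),0]);Zv=np.array([0,0,1.])
def pl(pts,col,cl=False):
    q=((proj("scene",pts)-[x0,y0]+.5)*k).round().astype(np.int32);cv2.polylines(c,[q],cl,col,1)
pl([S+.16*YD,S+.045*YD],(0,255,0))
M=S+.19*YD;a=np.linspace(0,6.28,40)
pl([M+.0145*(np.cos(t)*X+np.sin(t)*Zv) for t in a],(255,0,0))
N=np.array([O[0],O[1],0])
for sx in(-1,1): pl([N+sx*w*X+yy*YD+.022*Zv for w,yy in((.0275,-.09),(.0385,-.09),(.0385,.03),(.0275,.03))],(0,255,255),True)
cv2.imwrite("pics/s5.png",c)
E
```

```text
(no output)
```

View pics/s5.png

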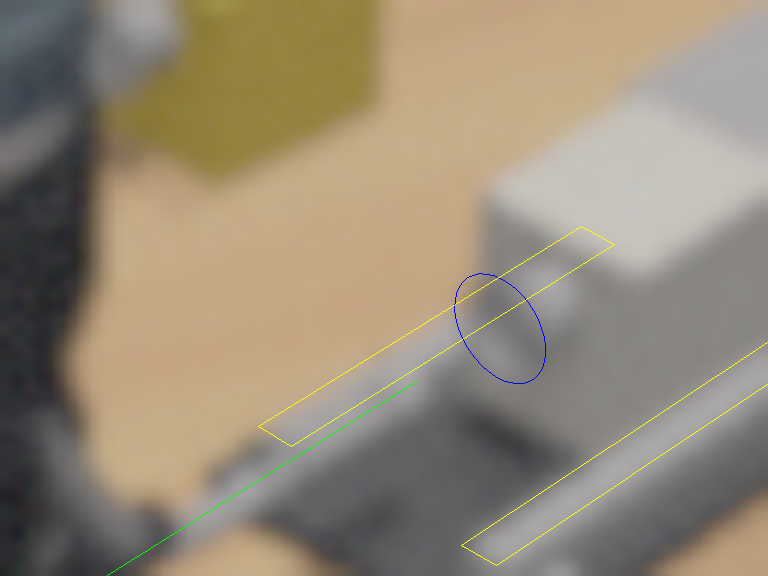

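The rod looks level along the predicted axis, with droop of no more than about 2 mm, and the mouth lies where predicted. Now I'll insert it while watching the force.

```bash
python3 - <<'E'
from h import *
S=np.array([.6216,-.0559,.05]);X=np.array([np.cos(YAW),np.sin(YAW),0])
f0=np.array(read_ft_force());t0=np.array(read_ft_torque())
for d in(.025,.035,.045,.055,.07,.09,.11,.13,.136,.139,.141,.143,.145,.147,.149,.151,.153,.155):
    movel(S+d*YD,speed=.06 if d<.135 else .03)
    f=np.array(read_ft_force())-f0;p=np.array(read_eef_pos())-S
    print(d,"pos",round(p@YD,4),round(p@X,4),p[2].round(4),"F",np.round([f@YD,f@X,f[2]],1))
    if f@YD<-12: break
print(read_time_s(),read_ft_torque()-t0)
E
```

```text
0.025 pos 0.0255 0.0001 0.0001 F [-0.3 -0.7  0.4]
0.035 pos 0.0359 0.0001 0.0001 F [-0.6 -0.2  1.2]
0.045 pos 0.0461 0.0001 0.0001 F [-0.2  0.8 -0.2]
0.055 pos 0.0561 0.0001 0.0001 F [-0.4  1.4  0.9]
0.07 pos 0.0711 0.0001 0.0001 F [-1.  -0.9  1.2]
0.09 pos 0.0908 0.0001 0.0001 F [-0.5 -1.1  0.6]
0.11 pos 0.1108 0.0001 0.0001 F [-0.2 -0.3  0.5]
0.13 pos 0.1308 0.0 0.0001 F [-0.6 -0.6  0.9]
0.136 pos 0.1363 0.0 0.0 F [ 0.1 -0.2  0.6]
0.139 pos 0.1393 -0.0 0.0 F [-0.3  0.3 -0.6]
0.141 pos 0.1412 -0.0 -0.0 F [ 0.3 -0.5  0.7]
0.143 pos 0.1433 0.0 0.0 F [-0.8 -0.1  0.4]
0.145 pos 0.1446 0.0 0.0 F [-1.5  0.3 -0.4]
0.147 pos 0.1447 -0.0 0.0 F [-5.1 -0.   1.2]
0.149 pos 0.1448 0.0 0.0001 F [-7.3  0.3  1.5]
0.151 pos 0.1448 -0.0 0.0002 F [-9.5  0.3  2.2]
0.153 pos 0.1448 -0.0001 0.0002 F [-12.3  -0.2   2.7]
27.6417 [-2.3347 -0.754   0.1386]
```

```bash
python3 - <<'E'
from h import *
S=np.array([.6216,-.0559,.05])
pause(.15)
movel(S+.10*YD,speed=.06); print(read_ft_force())
movel(S-.01*YD,speed=.1); pause(.3); print(read_ft_force(),read_eef_pos(),read_finger_gap())
movel(S-.01*YD+[0,0,.12],speed=.15)
T=np.array([.682,-.079]);yw=-.6;dr=np.array([-np.sin(yw),np.cos(yw)]);G=T-.16*dr
q=list(down(yw))[0]
print(inverse_kinematics([*G,.17],q))
move_ptp([*G,.17],q); movel([*G,.115],q,speed=.1); pause(.4)
save("scene","s6");save("top","t6")
for c in("scene","top"):
  for n,z in(("rod_tip",.112),("pad",0),("rod",.115)):
    for r in tip_of(c,n)[:1]: print(c,n,round(r["confidence"],2),np.round(r["at"],1),onz(c,r["at"],z))
  print("pred tip",proj(c,[[*T,.115]]))
for n,z in(("fixed_face",.05),("tube_mouth",.05),("insert",.01),("carton",0),("bar",0),("oil",0),("screwdriver",0)):
    for r in tip_of("top",n)[:3]: print(n,round(r["confidence"],2),onz("top",r["at"],z)[:2])
print(read_time_s(),read_eef_pos(),read_joint_vel())
s=cv2.imread("pics/s6.png")[130:280,160:350];t=cv2.imread("pics/t6.png")[120:260,180:380]
cv2.imwrite("pics/f6.png",np.hstack([cv2.resize(s,(400,316)),cv2.resize(t,(400,316))]))
cv2.imwrite("pics/f6.png",np.vstack([cv2.resize(s,(380,300),interpolation=2),cv2.resize(t,(380,266),interpolation=2)]))
E
```

```text
[-0.0925  0.9509 -1.591 ]
[-0.1572  0.507  -2.5857] [ 0.6248 -0.0648  0.05  ] 0.016533081288173723
[ 0.7223  0.4873 -0.5693  1.6984  0.2965  1.043  -0.545 ]
scene rod_tip 0.81 [239.6 208.3] [ 0.6962 -0.0862  0.112 ]
scene pad 0.76 [243.6 235.1] [ 0.6777 -0.0683  0.    ]
scene rod 0.6 [197. 201.] [ 0.628  -0.1702  0.115 ]
pred tip [[239.8098 203.1705]]
top rod_tip 0.65 [282.8 165.1] [ 0.6901 -0.0793  0.112 ]
top pad 0.71 [275.9 174.2] [ 0.6752 -0.0635  0.    ]
top rod 0.45 [308.9 188.1] [ 0.6154 -0.1662  0.115 ]
pred tip [[282.7396 167.3865]]
fixed_face 0.61 [0.5275 0.1974]
fixed_face 0.59 [0.5429 0.1616]
tube_mouth 0.85 [0.7264 0.0932]
tube_mouth 0.72 [0.3898 0.0952]
tube_mouth 0.64 [0.5623 0.1224]
insert 0.91 [0.6972 0.1397]
insert 0.71 [0.5501 0.1625]
insert 0.69 [0.3797 0.1542]
carton 0.95 [ 0.7156 -0.2857]
bar 0.57 [ 0.8245 -0.0301]
oil 0.59 [0.6924 0.3787]
oil 0.33 [ 0.5099 -0.3113]
screwdriver 0.79 [0.3807 0.3971]
screwdriver 0.71 [ 0.6685 -0.0777]
33.825 [ 0.5917 -0.2111  0.115 ] [ 0.0005 -0.0017 -0.0005 -0.0012  0.0018 -0.0003 -0.0013]
```

View pics/f6.png

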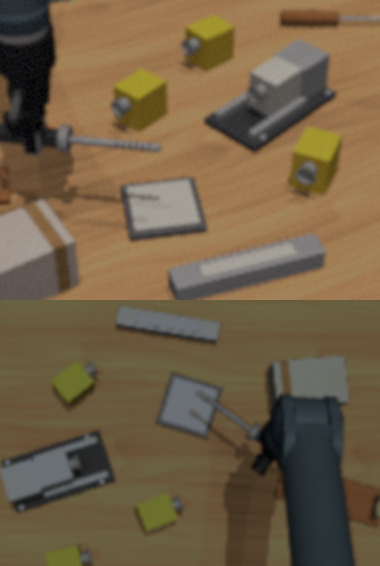

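```bash
python3 - <<'E'
from h import *
print("pad top",onz("top",(280.3,175.3),.012),"scene",onz("scene",(160+163.5/2,130+208/2),.012))
K=camera_params("wrist");T=np.eye(4);R=np.array([[.9708,.2398,-.0001],[.2288,-.926,.3002],[.0719,-.2915,-.9539]]);T[:3,:3]=R;T[:3,3]=-R@[.5308,.2132,.4232]
P=dict(K);P["camera_from_world"]=T
print("pad wrist",np.mean([onz("wrist",p,.012,P) for p in((298,262),(351,291),(317,337),(263,312))],0))
G=np.array([.5917,-.2111,.115]);d=np.array([.5646,.8253,0])
print("level collar/tip px",proj("scene",[G+.045*d,G+.16*d,G+.16*d-[0,0,.01]]))
# triangulate tip from net
o1,d1=ray("scene",(239.5,206));o2,d2=ray("top",(282.8,166))
A=np.stack([d1,-d2],1);s=np.linalg.lstsq(A,o2-o1,rcond=None)[0];print(o1+s[0]*d1,o2+s[1]*d2)
E
```

```text
pad top [ 0.67   -0.0783  0.012 ] scene [ 0.6834 -0.0761  0.012 ]
pad wrist [ 0.6715 -0.0696  0.012 ]
level collar/tip px [[194.0071 198.9272]
 [239.7967 203.1848]
 [239.866  206.3343]]
[ 0.6863 -0.0819  0.1103] [ 0.6874 -0.0795  0.1103]
```

```bash
python3 - <<'E'
from h import *
movel(np.array([.5917-.007,-.2111+.004,.115]),speed=.05); pause(.5)
def avg(c): return np.mean([read_camera(c)[:,:,::-1].astype(float) for _ in range(4)],0)
t=avg("top")[180:240,170:250];s=avg("scene")[140:210,255:335]
f=lambda x:cv2.resize(np.clip((x/255)**.7*255,0,255).astype(np.uint8),(400,int(400*x.shape[0]/x.shape[1])),interpolation=2)
a,b=f(t),f(s);h=max(len(a),len(b));a=cv2.copyMakeBorder(a,0,h-len(a),0,0,0);b=cv2.copyMakeBorder(b,0,h-len(b),0,0,0)
cv2.imwrite("pics/f7.png",np.hstack([a,b]))
print(read_ft_force(),read_finger_gap(),read_joint_vel(),read_time_s())
E
```

```text
[ 0.1306  0.4262 -2.4857] 0.016639316947066544 [-0.0002 -0.002   0.0002 -0.0015 -0.0018 -0.0001 -0.0022] 35.0333
```

View pics/f7.png

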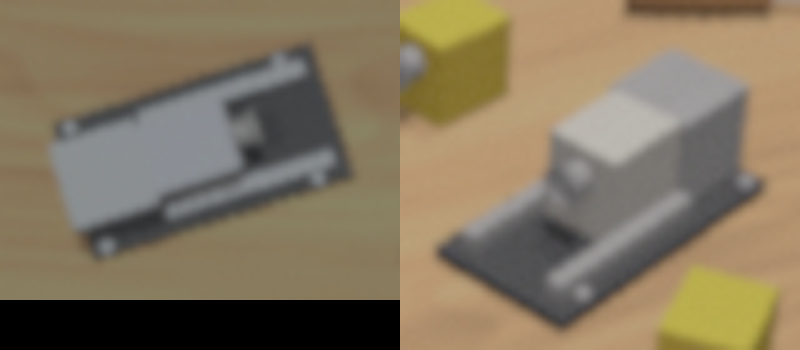

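Both views show the insert butted against the fixed half with no dark gap. The rod is held still, so I'm handing in.

```bash
python3 -c "from bench import *; print(sign_off())"
```

```text
the job is handed in; nothing more can be done
None
```

I carried out every step and handed the job in at about 35 s; sign-off gives no verdict, so the result rests on my own checks.

- **Insert:** I pinched it and slid it about 25 mm until it came to a solid stop, holding with 22 N of push. The wrist picture showed the seam closed and square. A last look from the top and scene cameras, after the rod was withdrawn, still showed no gap.
- **Rod:** It went into the tube with almost no side force. The collar stopped at 144.8 mm of travel against 145 mm predicted, with 12 N of push, and the rod then drew out freely until its tip was about 40 mm clear of the mouth.
- **Final hold:** The wrist force shows only the rod's weight (2.5 N). The rod is still, with its tip about 110 mm above the bench.
- **Less certain:** My pad-centre estimates differ by 10–15 mm between cameras. I shifted the tip about 8 mm towards their mean and did not measure the tip again after that; I put it within about 10 mm of the middle. The rod may droop up to about 5 mm at the tip, roughly 0.04 rad and within the level limit.
- **Bystanders:** The carton, bar, bottle and screwdriver were re-detected in the top picture within about 13 mm of their first positions. That is close to the detector's error, and the arm never touched them.

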